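Slide the open base ring onto the string-spool post

TASK

The light wooden base ring of the string-spool post has come off: push it along the worktop, never lifting it, so that the steel post passes in through the ring's open gap and ends up in the round hole at the ring's middle, with the ring lying flat. Leave the tape roll, the round pot, the honey jar and the tea light where they stand, then let go of everything.

Things in the scene. Friction and masses are not known exactly. Their poses are not given: they have to be found in the camera images.
- ring: loose C-shaped base ring of light wood lying flat, 104 mm long (back to prong tips), 104 mm wide, 20 mm thick, about 0.35 kg. Origin: underside, middle of its central hole; z up; +x points out through the gap. Its outline keeps within 62 mm of the origin: straight back edge at x = -52 (y -34 to 34), straight side edges at y = +-52 (x -34 to 34), cut corners, two front prongs
- ring_centre (a point): middle of the ring's central hole, 10 mm above its underside, axes as the ring's. The hole is 26 mm wide, closed behind by a wall at x = -13; at x = 8.5 it opens into the gap
- ring_mouth (a point): middle of the open mouth between the prong tips, at x = 52 in the ring's frame, 10 mm up. The gap is 56 mm wide here, narrows evenly to 20 mm at x = 22 and stays 20 mm wide down to the hole
- ring_back (a point): middle of the straight back edge, at x = -52 in the ring's frame, 10 mm up. Pushed square on this or a side edge with a broad front (both fingers a little apart) the ring follows steadily; it can be steered in arcs centred 75 mm or more to the side of its origin
- post: upright polished steel rod fixed to the worktop, 14 mm in diameter, with a 22 mm knob on top; 120 mm tall in all. Origin: its foot, on its axis. Books, bottles and a kettle stand along the back of the worktop from about x = 0.72 on
- tape_roll: bystander: roll of tan tape lying flat, 104 mm across, 25 mm high; origin under its centre. Loose; must stay
- balm_pot: bystander: low round cream-coloured pot with a lid, 90 mm across, 32 mm high; origin under its centre. Loose; must stay
- honey_jar: bystander: glass jar with a dark green lid, 64 x 68 mm, 84 mm high; origin under its centre. Loose; must stay
- tea_light: bystander: small green tea light in a clear cup, 38 mm across, 15 mm high, between the robot and the post; origin under its centre. Loose; must stay

How it is judged:
By the outcome, as a careful person would: the job done as asked, in the order asked, and still so for the second after the job is handed in, with the robot touching nothing.
It also fails if it takes over 64 s, if anything falls off the work surface, if the arm or the gripper's body presses on something with over 40 N, if the wrist force passes 120 N, or if a joint passes its speed limit or range.

ROBOT

A 7-joint arm with a two-finger parallel gripper is mounted at the origin on a cart in front of the work surface, level with it; the furniture and walls round the work are solid. World frame = base frame: x ahead of the robot, y to its left, z up, the work surface at z = 0. Lengths are in m, angles in rad, forces in N, time in s.
With the tool pointing down it reaches from about 0.4 to 0.875 m from the base axis. Payload 6.5 kg.
Tool frame: the origin (TCP) lies at the very end of the fingers, on their centre line; the grasp point (between the pads) lies 19 mm behind it (arm.grasp_offset is the distance from the TCP to the grasp point, in m); z points along the fingers, y is the line along which they close (so a half turn about z gives the same grasp; the last joint's range is limited). The gripper opens to 88 mm and grips with 3 to 60 N. Pads are 18 mm wide; open, the fingers measure 123 mm over their backs; the gripper's body (75 mm by 187 mm) begins 45 mm behind the grasp point.
Start: joints at [1.06, 0.536, -0.004, 1.538, 0.003, 1.067, -0.071], TCP at [0.28, -0.587, 0.216] pointing down, gripper open.
Joint ranges: [-2.7, 2.7], [-0.37, 2.16], [-1.27, 1.26], [0.24, 2.4], [-1.31, 4.45], [0.19, 1.91], [-2.76, 2.76]. Speed limits (rad/s): [2.39, 2.39, 3.14, 3.14, 3.14, 3.14, 3.14].

INTERFACE

Orientations are given as a 3x3 rotation matrix whose columns are the frame's x, y, z axes.
In Python, from rig import arm gives the robot as it stands.
- The arm moves only by the tool steer_hand, called after "Call:" by a JSON object that holds its "name" and its "arguments". Schema: {"type":"object","properties":{"moves":{"type":"array","items":{"type":"object","properties":{"x":{"type":"number"},"y":{"type":"number"},"z":{"type":"number"},"ax":{"type":"number"},"ay":{"type":"number"},"az":{"type":"number"}},"additionalProperties":false},"minItems":1,"maxItems":20},"jaw":{"type":"number"},"only":{"type":"string"},"quiet":{"type":"boolean"},"lines":{"type":"string"}},"required":["moves"],"additionalProperties":false}. moves is a list of rows, 1 to 20 of them, each an object with the fields x, y, z (the shift in fractions of the full range, 1 being 50 cm), ax, ay, az (a rotation vector in fractions of the full range, 1 being pi rad); a field left out counts as zero; each row is the pose to reach, as a shift and turn from the pose commanded when the call began, along the tool's axes at that moment; what a row does not reach only later rows make up. A row lasts 1/8 s, in which the tool goes at most 0.0625 m and 0.188 rad, less where a joint would pass 70% of its speed; a pose out of reach is approached as far as the arm can. jaw is the opening from 0.0 (shut) to 1.0 (fully open), set as the call begins (left out keeps the last). The fingers move at their own pace and stop on an object; the grip force is fixed at half the most. Time passes only in rows, so rows that do not move let the fingers close. The tool returns the time, the measured TCP pose, the force, the opening and the grip force at its end. only (a regular expression) keeps the lines of the reply that match it, lines (a string "A,B") keeps lines A to B, and quiet returns only ok. Shift and turn numbers lie between -1 and 1, and a call with a number outside is refused. Input that does not fit is refused with a message, and nothing moves.
- arm.observe(): the state, without advancing time (a new reading comes with each control period).
- arm.get_image(name): name is "scene" or "top" or "wrist"; returns (picture, depth): 400x640x3 uint8, red, green, blue; 400x640 float32, m along the optical axis (not along the pixel's ray), 0 where there is no reading.
- arm.camera_info(name): a dict with "camera_matrix" (3x3 intrinsics, pixels), "dist" ([k1, k2, p1, p2, k3] as OpenCV has them; the pictures are not rectified), "origin" and "orientation" of the camera in the world; the wrist camera has in their place "T_tool_cam" (4x4, takes a point from camera to tool coordinates, whose origin is the TCP and whose axes are the flange's). Camera axes: x right, y up, looking along -z (the intrinsics and any distortion apply to the point x, -y, -z); pixel columns grow to the right and rows downward; lengths in m; the calibration is good to about 2 mm. A picture is of the moment at which its call begins: read the wrist's pose just before it. camera_info takes no time and is no camera call.
- arm.close_job(): hands the job in; it is judged then, once.
The state is a dict: "clock": time; "joints": joint angles; "qvel": joint speeds; "joint_torque": joint torques, N m; "tcp_pos": TCP position; "ee_rot": TCP orientation; "contact_force": force on the tool from outside, world axes, zero at the start; "ft_torque": the same for the moment, N m; "gripper_width": opening from 0.0 (shut) to 1.0 (fully open); "finger_force": force on a finger pad.
Only numpy, scipy, OpenCV 4.12 (cv2) and the standard library are available. Lean on these libraries where they do the work, as an engineer would, in place of code of your own. Each camera call takes 0.05 s, during which the arm holds its last target. There are 200 camera calls.

## Working session

There is one attempt and no reset: what is moved stays moved. The work goes in short steps, Python scripts to look and compute and a tool call to move; the robot and the scene stay as the last step left them, time stands still between calls to the robot, and variables do not carry over. Pictures are saved under pics/ and viewed, at most 13 in all, crops included, and the job is handed in when it is done.

```bash
ls; mkdir -p pics; cat > h.py <<'E'
import numpy as np, cv2
from rig import arm
def unproj(name,pts,z):
    """pixels -> world points on plane z"""
    i=arm.camera_info(name); K=np.array(i["camera_matrix"]); d=np.array(i["dist"])
    if "origin" in i: o=np.array(i["origin"]); R=np.array(i["orientation"])
    else:
        s=arm.observe(); T=np.array(i["T_tool_cam"]); Rt=np.array(s["ee_rot"])
        o=np.array(s["tcp_pos"])+Rt@T[:3,3]; R=Rt@T[:3,:3]
    u=cv2.undistortPoints(np.array(pts,float).reshape(-1,1,2),K,d).reshape(-1,2)
    r=np.c_[u[:,0],-u[:,1],-np.ones(len(u))]@R.T
    z=np.broadcast_to(z,len(u))
    return o+r*((z-o[2])/r[:,2])[:,None]
def snap(name,fn):
    p,d=arm.get_image(name); cv2.imwrite("pics/"+fn,p[:,:,::-1]); np.save("/tmp/"+fn+".npy",d); return p,d
E
python3 - <<'E'
from h import *
snap("top","top1.png"); snap("scene","scene1.png")
s=arm.observe(); print(s["clock"],s["tcp_pos"],np.round(s["ee_rot"],3)); print(arm.camera_info("top"))
E
```

```text
pics
rig.py
0.1 [ 0.27943691 -0.58623934  0.21533729] [[ 0.903  0.43  -0.001]
 [ 0.43  -0.903  0.001]
 [-0.    -0.002 -1.   ]]
{'camera_matrix': array([[401.68921518,   0.        , 321.40953037],
       [  0.        , 401.68921518, 194.15081585],
       [  0.        ,   0.        ,   1.        ]]), 'dist': array([-0.09778232,  0.        ,  0.        ,  0.        ,  0.        ]), 'origin': array([0.30520009, 0.00406474, 1.23988261]), 'orientation': array([[ 3.01875401e-02,  9.83233215e-01, -1.79836473e-01],
       [-9.99531554e-01,  3.06014669e-02, -4.72763765e-04],
       [ 5.03842283e-03,  1.79766500e-01,  9.83696406e-01]])}
```

View pics/top1.png

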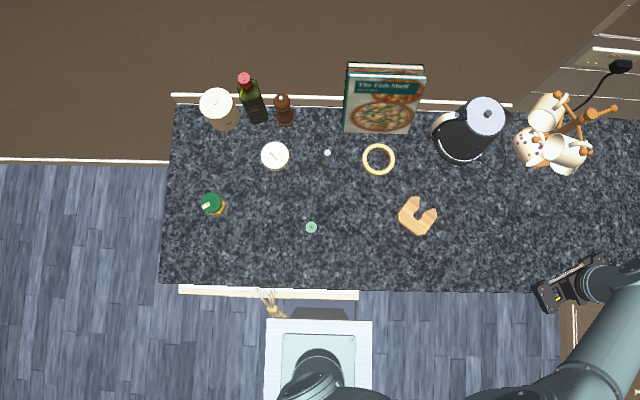

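View pics/scene1.png

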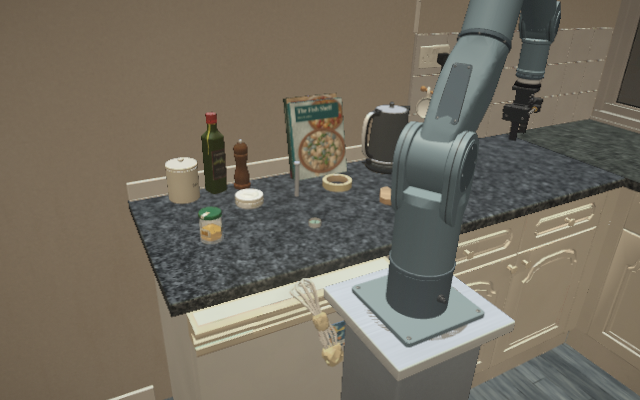

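The top view shows the ring at about (417,216) with its gap facing up and to the right. The post knob is at (327,153), between the pot (275,156) and the tape (379,159). The tea light is at (311,227) and the jar at (212,204). I'll enlarge this area.

```bash
python3 - <<'E'
from h import *
p=cv2.imread("pics/top1.png")
a=cv2.resize(p[185:245,385:450],None,fx=8,fy=8,interpolation=cv2.INTER_CUBIC)
cv2.imwrite("pics/ring.png",a)
b=cv2.resize(p[130:240,255:405],None,fx=5,fy=5,interpolation=cv2.INTER_CUBIC)
cv2.imwrite("pics/post.png",b)
E
```

```text
(no output)
```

View pics/ring.png

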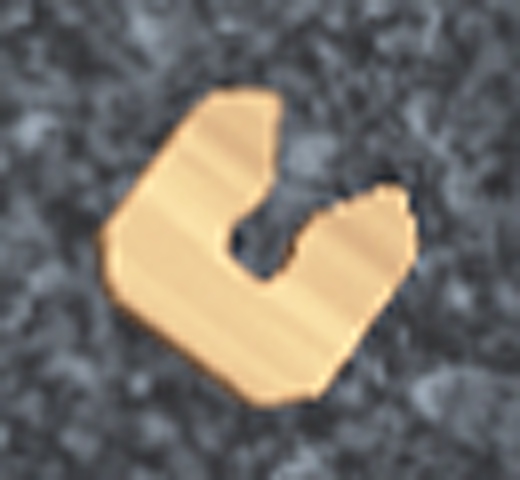

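View pics/post.png

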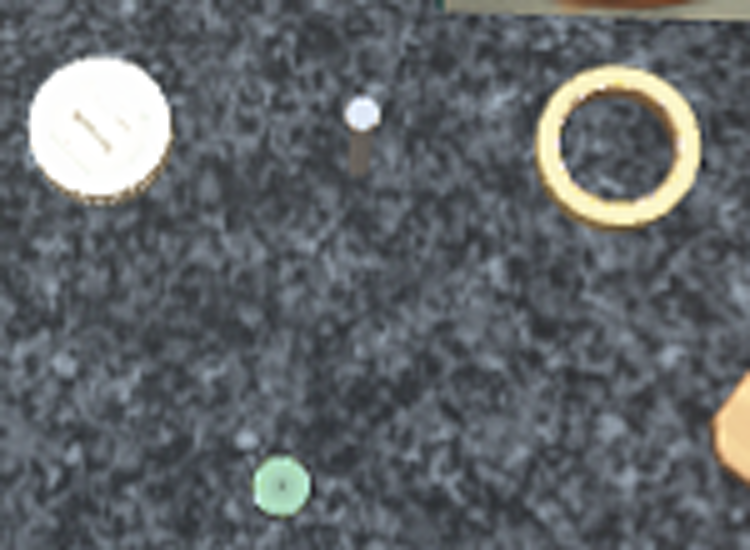

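Ring crop: the back edge runs (110,290)–(250,403) and the prong tips are near (280,95) and (405,190). Post crop: the knob is at (362,113) and the foot at about (359,175). The pot is centred at (100,128), the tape at (619,145) and the tea light at (281,485).

```bash
cat >> h.py <<'E'
def ring(p,name="top",z=0.02,box=None):
    """centre, yaw of ring (gap direction) from colour mask"""
    hsv=cv2.cvtColor(p,cv2.COLOR_RGB2HSV)
    m=cv2.inRange(hsv,(8,70,150),(22,255,255))
    if box: k=np.zeros_like(m); k[box[1]:box[3],box[0]:box[2]]=1; m=m*k
    n,l,st,c=cv2.connectedComponentsWithStats(m)
    j=1+np.argmax(st[1:,4]); ys,xs=np.nonzero(l==j)
    w=unproj(name,np.c_[xs,ys],z)[:,:2]
    (cx,cy),(a,b),ang=cv2.minAreaRect((w*1000).astype(np.float32))
    cen=np.array([cx,cy])/1000; off=cen-w.mean(0)
    yaws=np.radians(ang+90*np.arange(4)); g=np.arctan2(off[1],off[0])
    yaw=yaws[np.argmax(np.cos(yaws-g))]; yaw=np.arctan2(np.sin(yaw),np.cos(yaw))
    return cen,np.degrees(yaw),(a,b),np.degrees(g),st[j]
E
python3 - <<'E'
from h import *
p=cv2.imread("pics/top1.png")[:,:,::-1].copy()
print(ring(p,box=(385,185,450,245)))
b=lambda x,y:(255+x/5-.4,130+y/5-.4)
print("post knob/foot",unproj("top",[b(362,113),b(359,177)],[.12,0.003]))
print("pot",unproj("top",[b(100,128)],.032),"tape",unproj("top",[b(619,145)],.025),"tea",unproj("top",[b(281,485)],.015),"jar",unproj("top",[(211,203)],.084))
c=lambda x,y:(385+x/8-.4,185+y/8-.4)
print(unproj("top",[c(*q) for q in[(110,290),(250,403),(100,237),(207,92),(320,393),(418,245),(280,95),(405,190),(265,250)]],.02)[:,:2].round(4))
E
```

```text
(array([ 0.47152011, -0.2915004 ]), np.float64(-36.06467437744143), (104.61857604980469, 101.92028045654297), np.float64(-35.91824372682715), array([398, 196,  39,  40, 867], dtype=int32))
post knob/foot [[ 0.6337414  -0.00783698  0.12      ]
 [ 0.62583673 -0.00833462  0.003     ]]
pot [[0.64485675 0.15422018 0.032     ]] tape [[ 0.6461502  -0.17057839  0.025     ]] tea [[0.42734338 0.03402248 0.015     ]] jar [[0.48008803 0.32733133 0.084     ]]
[[ 0.4524 -0.2336]
 [ 0.4105 -0.2875]
 [ 0.4728 -0.2298]
 [ 0.5307 -0.2718]
 [ 0.415  -0.3146]
 [ 0.4732 -0.3537]
 [ 0.5304 -0.3004]
 [ 0.4945 -0.349 ]
 [ 0.4696 -0.2938]]
```

Poses found:

| Object | Position (m) |
|---|---|
| Ring | (0.471, -0.292), yaw -36° |
| Post | (0.633, -0.008) |
| Tape | (0.646, -0.171) |

Plan:
1. Push the ring's right side edge along a left arc of radius about 0.147 m. This brings it to about (0.472, -0.121), yaw 35°.
2. Push square on the back edge for about 0.197 m, so the post enters the gap.

First I'll move above the start of the push.

Careful with the scale: shifts go in shares of 50 cm and turns go in shares of pi rad. That gives: 0.2195 m / 0.5 = 0.439, 0.19 m / 0.5 = 0.38, -0.497 rad / 3.1416 = -0.1582.

```bash
python3 -c "
from h import *
print(np.round(arm.camera_info('wrist')['T_tool_cam'],3))"
```

```text
[[-0.001  0.961  0.276  0.071]
 [ 1.     0.001 -0.001  0.001]
 [-0.001  0.276 -0.961 -0.169]
 [ 0.     0.     0.     1.   ]]
```

Call:
{"name": "steer_hand", "arguments": {"moves": [{"x":0.11,"y":-0.07,"z":0.04,"az":-0.0382},{"x":0.22,"y":-0.14,"z":0.08,"az":-0.0796},{"x":0.33,"y":-0.21,"z":0.14,"az":-0.1178},{"x":0.439,"y":-0.28,"z":0.22,"az":-0.1582},{"x":0.439,"y":-0.28,"z":0.3,"az":-0.1582},{"x":0.439,"y":-0.28,"z":0.38,"az":-0.1582},{"x":0.439,"y":-0.28,"z":0.38,"az":-0.1582},{"x":0.439,"y":-0.28,"z":0.38,"az":-0.1582}], "jaw": 0.3}}

```text
clock: 1.1
tcp_pos: [0.4179, -0.367, 0.0273]
ee_rot: [[0.589, 0.808, 0.001], [0.808, -0.589, -0.001], [-0.0, 0.001, -1.0]]
contact_force: [1.1, 0.6, 0.7]
gripper_width: 0.304
finger_force: 0.0
```

```bash
python3 -c "
from h import *
s=arm.observe(); R=np.array(s['ee_rot']); print(s['joints'], np.degrees(np.arctan2(R[1,0],R[0,0])),s['gripper_width'])"
```

```text
[ 0.74634569  0.65732613 -0.14023679  1.89400073  0.15276668  0.59898085
 -0.12125818] 53.90588177891969 0.3041334768761172
```

In the tool's units: 0.034 m / 0.5 = 0.068, 0.03 m / 0.5 = 0.06.

Call:
{"name": "steer_hand", "arguments": {"moves": [{"z":0.022},{"z":0.04},{"z":0.042},{"x":0.02,"z":0.042},{"x":0.036,"z":0.042},{"x":0.05,"z":0.042},{"x":0.06,"z":0.042},{"x":0.068,"z":0.042}]}}

```text
clock: 2.1
tcp_pos: [0.4378, -0.3382, 0.0052]
ee_rot: [[0.588, 0.809, -0.0], [0.809, -0.588, -0.0], [-0.0, 0.0, -1.0]]
contact_force: [0.2, 0.4, -0.9]
gripper_width: 0.3
finger_force: 0.0
```

```bash
python3 - <<'E'
from h import *
p,_=snap("top","top2.png"); print(ring(p,box=(330,150,455,245)))
for t in np.arange(1,14)*.05:
    c,s=np.cos(t),np.sin(t); print("%.4f,%.4f,0,0,0,%.2f"%(.061*(1-c)+.147*s,-.147+.061*s+.147*c,-t))
E
```

```text
(array([ 0.47282806, -0.28976495]), np.float64(-35.778282165527365), (100.23589324951172, 102.148681640625), np.float64(-68.03974087340795), array([398, 196,  38,  40, 768], dtype=int32))
0.0074,0.0029,0,0,0,-0.05
0.0150,0.0054,0,0,0,-0.10
0.0227,0.0075,0,0,0,-0.15
0.0304,0.0092,0,0,0,-0.20
0.0383,0.0105,0,0,0,-0.25
0.0462,0.0115,0,0,0,-0.30
0.0541,0.0120,0,0,0,-0.35
0.0621,0.0122,0,0,0,-0.40
0.0700,0.0119,0,0,0,-0.45
0.0779,0.0112,0,0,0,-0.50
0.0858,0.0102,0,0,0,-0.55
0.0937,0.0088,0,0,0,-0.60
0.1014,0.0069,0,0,0,-0.65
```

In the tool's units: 0.0621 m / 0.5 = 0.1242, 0.0541 m / 0.5 = 0.1082, -0.4 rad / 3.1416 = -0.1273.

Call:
{"name": "steer_hand", "arguments": {"moves": [{"x":0.0148,"y":0.0058,"az":-0.0159},{"x":0.03,"y":0.0108,"az":-0.0318},{"x":0.0454,"y":0.015,"az":-0.0477},{"x":0.0608,"y":0.0184,"az":-0.0637},{"x":0.0766,"y":0.021,"az":-0.0796},{"x":0.0924,"y":0.023,"az":-0.0955},{"x":0.1082,"y":0.024,"az":-0.1114},{"x":0.1242,"y":0.0244,"az":-0.1273}]}}

```text
clock: 3.15
tcp_pos: [0.4843, -0.295, 0.0051]
ee_rot: [[0.224, 0.975, -0.0], [0.975, -0.224, -0.0], [-0.0, -0.0, -1.0]]
contact_force: [-0.1, -0.2, -0.4]
gripper_width: 0.298
finger_force: 0.0
```

```bash
python3 - <<'E'
from h import *
p,_=snap("top","top3.png"); print(ring(p,box=(330,150,455,245)))
w,_=arm.get_image("wrist")
a=cv2.resize(p[140:250,330:460],(640,540),interpolation=cv2.INTER_CUBIC)
cv2.imwrite("pics/t3.png",cv2.resize(np.vstack([a,w[:,:640]])[:,:,::-1],None,fx=.63,fy=.63))
E
```

```text
(array([ 0.48407068, -0.25994562]), np.float64(-13.299301147460959), (49.85743713378906, 102.88365173339844), np.float64(28.654218777600803), array([398, 196,  21,  33, 379], dtype=int32))
```

View pics/t3.png

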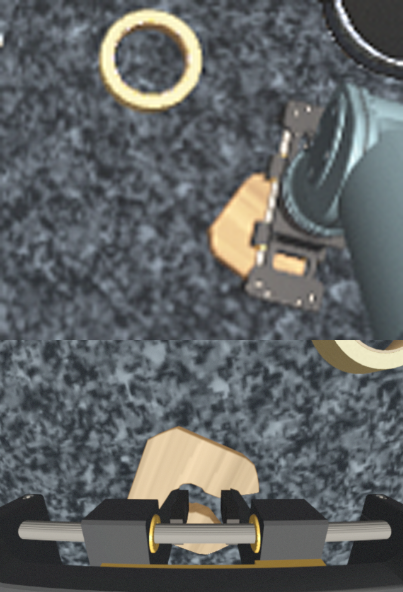

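The composite is puzzling. In the top view the ring looks unmoved. In the wrist view it lies ahead of the fingers, with corners near (286,140), (235,159) and (409,230) in full-image pixels. I'll measure those points.

```bash
python3 - <<'E'
from h import *
print(unproj("wrist",[(286,140),(235,159),(206,254),(409,230),(400,215),(317,330),(300,235)],.02).round(4))
w,d=snap("wrist","w3.png")
for q in [(286,170),(250,200),(380,230),(317,320),(320,60)]: print(q,d[q[1],q[0]])
i=arm.camera_info("wrist");print(i["camera_matrix"],i["dist"])
cv2.imwrite("pics/w3c.png",cv2.resize(w[120:360,170:450],None,fx=2,fy=2)[:,:,::-1])
E
```

```text
[[ 0.479  -0.2345  0.02  ]
 [ 0.4513 -0.2377  0.02  ]
 [ 0.4192 -0.2847  0.02  ]
 [ 0.5315 -0.2958  0.02  ]
 [ 0.5281 -0.2862  0.02  ]
 [ 0.4679 -0.3475  0.02  ]
 [ 0.4733 -0.2853  0.02  ]]
(286, 170) 0.15575217
(250, 200) 0.15990293
(380, 230) 0.16412006
(317, 320) 0.075279035
(320, 60) 0.15922697
[[306.19672699   0.         324.56593908]
 [  0.         306.19672699 199.99383599]
 [  0.           0.           1.        ]] [-0.0590422  0.         0.         0.         0.       ]
```

View pics/w3c.png

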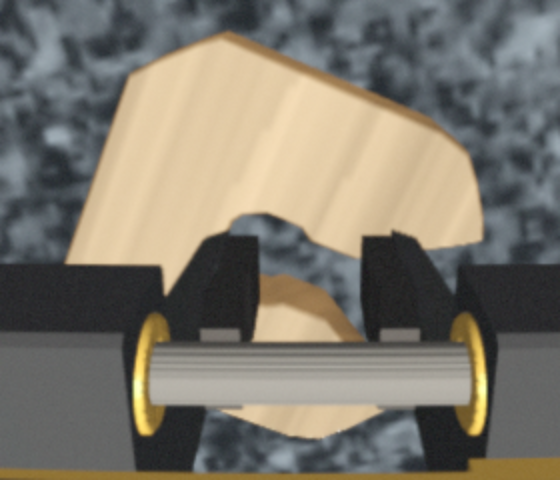

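```bash
python3 - <<'E'
from h import *
d=np.load("/tmp/w3.png.npy"); i=arm.camera_info("wrist"); K=i["camera_matrix"]; T=i["T_tool_cam"]
s=arm.observe(); R=np.array(s["ee_rot"]); 
print(s["tcp_pos"],s["contact_force"],s["clock"],s["gripper_width"])
def pt(u,v):
    x,y=cv2.undistortPoints(np.array([[[u,v]]],float),K,i["dist"])[0,0]
    c=d[v,u]*np.array([x,-y,-1]); return np.array(s["tcp_pos"])+R@(T[:3,:3]@c+T[:3,3])
o=lambda x,y:(170+x//2,120+y//2)
for n,q in dict(ring1=(200,120),ring2=(400,180),ringmid=(300,320),ringmid2=(310,415),floor=(300,20),lfing=(240,245),rfing=(375,250),lf2=(235,300),lf3=(250,330)).items(): print(n,d[o(*q)[1],o(*q)[0]],pt(*o(*q)).round(4))
dt=np.load("/tmp/top3.png.npy")
E
```

```text
[ 0.48425072 -0.29488596  0.00511924] [-0.16463819  0.01393143  0.60425734] 3.3 0.30187564402384626
ring1 0.15761718 [ 0.4653 -0.2529  0.0197]
ring2 0.16167669 [ 0.5125 -0.2805  0.0201]
ringmid 0.172272 [ 0.4772 -0.3146  0.021 ]
ringmid2 0.18316782 [ 0.4724 -0.3478  0.0192]
floor 0.17005062 [ 4.957e-01 -2.352e-01 -1.000e-04]
lfing 0.15123922 [ 0.4697 -0.2828  0.0344]
rfing 0.14846867 [ 0.5016 -0.2905  0.0374]
lf2 0.123435885 [ 0.4716 -0.2828  0.0632]
lf3 0.14115681 [ 0.4696 -0.2983  0.0493]
```

The ring has not moved and no force registered, so the fingers seem to be inside its outline. I'll test with a small push before trusting the contact.

In the tool's units: 0.02 m / 0.5 = 0.04, 0.015 m / 0.5 = 0.03.

Call:
{"name": "steer_hand", "arguments": {"moves": [{"x":0.01},{"x":0.02},{"x":0.03},{"x":0.04}]}}

```text
clock: 3.8
tcp_pos: [0.4886, -0.2755, 0.0051]
ee_rot: [[0.227, 0.974, -0.0], [0.974, -0.227, -0.0], [-0.0, -0.0, -1.0]]
contact_force: [0.1, 0.0, 0.7]
gripper_width: 0.295
finger_force: 0.0
```

```bash
python3 - <<'E'
from h import *
p,_=snap("top","top4.png"); print(ring(p,box=(330,150,455,245)))
w,_=snap("wrist","w4.png")
a=cv2.resize(p[140:250,330:460],(640,540),interpolation=cv2.INTER_CUBIC)
cv2.imwrite("pics/t4.png",cv2.resize(np.vstack([a,w])[:,:,::-1],None,fx=.63,fy=.63))
E
```

```text
(array([ 0.4846944 , -0.24977264]), np.float64(-6.4196395874023375), (32.3817253112793, 83.9541244506836), np.float64(-6.31213532106686), array([398, 198,  13,  27, 153], dtype=int32))
```

View pics/t4.png

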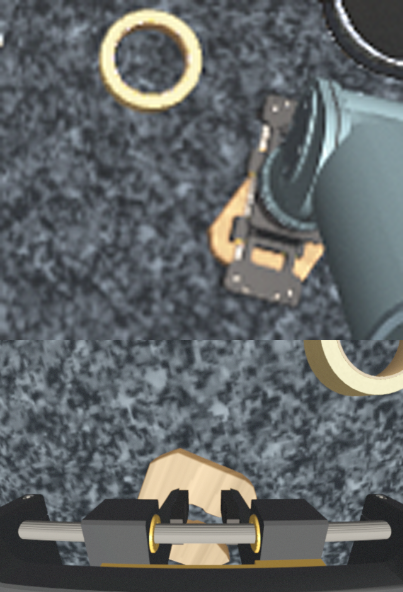

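The fingers slide over the ring without touching it, so the fingertips must be higher than the reported TCP. I'll profile the fingertip in the wrist depth image.

```bash
python3 - <<'E'
from h import *
d=np.load("/tmp/w4.png.npy"); i=arm.camera_info("wrist"); K=i["camera_matrix"]; T=i["T_tool_cam"]
vs,us=np.mgrid[225:300,250:400]
u=cv2.undistortPoints(np.c_[us.ravel(),vs.ravel()].astype(float).reshape(-1,1,2),K,i["dist"]).reshape(-1,2)
D=d[vs.ravel(),us.ravel()]
P=(np.c_[u[:,0],-u[:,1],-np.ones(len(u))]*D[:,None])@T[:3,:3].T+T[:3,3]
P=P.reshape(75,150,3)*1000
for c in (275,288,293,350,358,370):
    print(c,[tuple(P[r,c-250].round().astype(int)) for r in range(0,75,5)])
E
```

```text
275 [(np.int64(12), np.int64(-26), np.int64(-15)), (np.int64(9), np.int64(-26), np.int64(-16)), (np.int64(6), np.int64(-27), np.int64(-16)), (np.int64(10), np.int64(-24), np.int64(-30)), (np.int64(10), np.int64(-23), np.int64(-37)), (np.int64(10), np.int64(-23), np.int64(-41)), (np.int64(10), np.int64(-22), np.int64(-46)), (np.int64(8), np.int64(-21), np.int64(-48)), (np.int64(8), np.int64(-21), np.int64(-52)), (np.int64(9), np.int64(-20), np.int64(-58)), (np.int64(8), np.int64(-19), np.int64(-61)), (np.int64(9), np.int64(-19), np.int64(-65)), (np.int64(8), np.int64(-18), np.int64(-68)), (np.int64(5), np.int64(-19), np.int64(-67)), (np.int64(26), np.int64(-12), np.int64(-101))]
288 [(np.int64(12), np.int64(-19), np.int64(-15)), (np.int64(9), np.int64(-20), np.int64(-14)), (np.int64(6), np.int64(-20), np.int64(-15)), (np.int64(9), np.int64(-18), np.int64(-28)), (np.int64(9), np.int64(-17), np.int64(-33)), (np.int64(8), np.int64(-17), np.int64(-38)), (np.int64(9), np.int64(-16), np.int64(-44)), (np.int64(9), np.int64(-15), np.int64(-50)), (np.int64(8), np.int64(-15), np.int64(-53)), (n
[... 2268 characters left out ...]
np.int64(9), np.int64(-102))]
370 [(np.int64(12), np.int64(24), np.int64(-16)), (np.int64(9), np.int64(25), np.int64(-16)), (np.int64(7), np.int64(25), np.int64(-16)), (np.int64(10), np.int64(22), np.int64(-31)), (np.int64(10), np.int64(22), np.int64(-36)), (np.int64(10), np.int64(21), np.int64(-42)), (np.int64(8), np.int64(21), np.int64(-44)), (np.int64(8), np.int64(20), np.int64(-49)), (np.int64(9), np.int64(19), np.int64(-53)), (np.int64(9), np.int64(19), np.int64(-58)), (np.int64(8), np.int64(18), np.int64(-61)), (np.int64(8), np.int64(18), np.int64(-65)), (np.int64(9), np.int64(17), np.int64(-69)), (np.int64(6), np.int64(17), np.int64(-68)), (np.int64(26), np.int64(12), np.int64(-102))]
```

The real fingertips end about 25 mm short of the reported TCP, so they passed above the ring, which is still untouched. I'll go back to the stand-off pose and descend to a TCP z of about -0.018, watching the force.

In the tool's units: -0.0986 m / 0.5 = -0.1972, -0.0464 m / 0.5 = -0.0928, 0.4 rad / 3.1416 = 0.1273.

Call:
{"name": "steer_hand", "arguments": {"moves": [{"x":-0.06,"y":-0.03,"z":-0.02,"az":0.0382},{"x":-0.12,"y":-0.06,"z":-0.02,"az":0.0796},{"x":-0.1972,"y":-0.0928,"z":-0.02,"az":0.1273},{"x":-0.1972,"y":-0.0928,"az":0.1273},{"x":-0.1972,"y":-0.0928,"z":0.016,"az":0.1273},{"x":-0.1972,"y":-0.0928,"z":0.028,"az":0.1273},{"x":-0.1972,"y":-0.0928,"z":0.038,"az":0.1273},{"x":-0.1972,"y":-0.0928,"z":0.044,"az":0.1273},{"x":-0.1972,"y":-0.0928,"z":0.044,"az":0.1273}]}}

```text
clock: 5.03
tcp_pos: [0.421, -0.3612, -0.0171]
ee_rot: [[0.588, 0.809, -0.0], [0.809, -0.588, 0.0], [0.0, -0.0, -1.0]]
contact_force: [0.3, -0.4, 0.9]
gripper_width: 0.305
finger_force: 0.0
```

```bash
cat >> h.py <<'E'
def tips():
    """median fingertip z (tool) from wrist depth: lowest finger points per column"""
    w,d=arm.get_image("wrist"); i=arm.camera_info("wrist"); K=i["camera_matrix"]; T=i["T_tool_cam"]
    vs,us=np.mgrid[215:260,270:296]
    u=cv2.undistortPoints(np.c_[us.ravel(),vs.ravel()].astype(float).reshape(-1,1,2),K,i["dist"]).reshape(-1,2)
    P=(np.c_[u[:,0],-u[:,1],-np.ones(len(u))]*d[vs.ravel(),us.ravel()][:,None])@T[:3,:3].T+T[:3,3]
    m=w[vs.ravel(),us.ravel()].max(1)<45
    f=P[m&(P[:,0]>6)&(P[:,0]<13)&(P[:,2]<-.012)]; return np.percentile(f[:,2],[50,90,98,100]) if len(f) else None
E
python3 - <<'E'
from h import *
print(tips()); s=arm.observe(); print(s["tcp_pos"],s["contact_force"])
p,_=snap("top","top5.png"); print(ring(p,box=(330,150,455,245)))
E
```

```text
None
[ 0.42106976 -0.36133362 -0.01686975] [-0.183224    0.39063125 -0.02541717]
(array([ 0.47158926, -0.29148395]), np.float64(-35.778282165527365), (104.47366333007812, 102.148681640625), np.float64(-36.660242639471484), array([398, 196,  39,  40, 869], dtype=int32))
```

In the tool's units: 0.024 m / 0.5 = 0.048, 0.01 m / 0.5 = 0.02.

Call:
{"name": "steer_hand", "arguments": {"moves": [{"x":0.02},{"x":0.036},{"x":0.048},{"x":0.048}]}}

```text
clock: 5.62
tcp_pos: [0.4355, -0.3415, -0.0168]
ee_rot: [[0.588, 0.809, 0.0], [0.809, -0.588, 0.0], [0.0, 0.0, -1.0]]
contact_force: [-0.3, -0.5, -0.8]
gripper_width: 0.298
finger_force: 0.0
```

Call:
{"name": "steer_hand", "arguments": {"moves": [{"x":0.0148,"y":0.0058,"az":-0.0159},{"x":0.03,"y":0.0108,"az":-0.0318},{"x":0.0454,"y":0.015,"az":-0.0477},{"x":0.0608,"y":0.0184,"az":-0.0637},{"x":0.0766,"y":0.021,"az":-0.0796},{"x":0.0924,"y":0.023,"az":-0.0955}]}}

```text
clock: 6.38
tcp_pos: [0.472, -0.311, -0.0169]
ee_rot: [[0.32, 0.947, 0.0], [0.947, -0.32, 0.0], [0.0, 0.0, -1.0]]
contact_force: [-0.9, -1.8, -0.5]
gripper_width: 0.301
finger_force: 1.1
```

```bash
python3 - <<'E'
from h import *
p,_=snap("top","top6.png"); w,_=snap("wrist","w6.png")
a=cv2.resize(p[140:250,330:460],(640,540),interpolation=cv2.INTER_CUBIC)
cv2.imwrite("pics/t6.png",cv2.resize(np.vstack([a,w])[:,:,::-1],None,fx=.63,fy=.63))
hsv=cv2.cvtColor(w,cv2.COLOR_RGB2HSV); m=cv2.inRange(hsv,(8,60,120),(22,255,255)); m[270:]=0
print(m.sum()/255); print(ring(p,box=(330,150,455,245)))
E
```

```text
45708.0
(array([ 0.49291977, -0.25017465]), np.float64(-19.089843749999996), (103.35881042480469, 102.909423828125), np.float64(-41.3978041649937), array([385, 189,  39,  39, 818], dtype=int32))
```

View pics/t6.png

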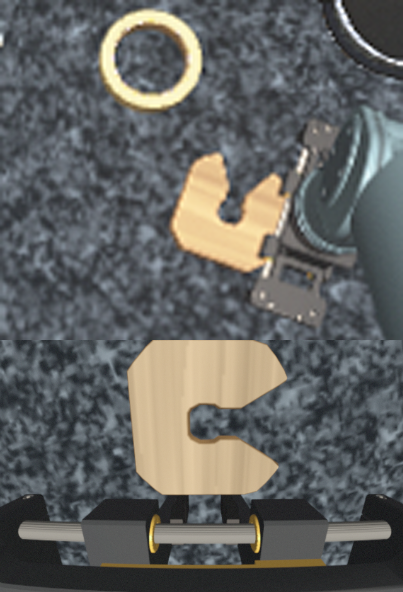

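The push works. The wrist view shows the fingers square on the ring's side edge. The top view puts the ring at about (0.493, -0.250), yaw -19°, as planned. I'll continue the arc.

In the tool's units: 0.0779 m / 0.5 = 0.1558, 0.07 m / 0.5 = 0.14, -0.25 rad / 3.1416 = -0.0796.

Call:
{"name": "steer_hand", "arguments": {"moves": [{"x":0.0148,"y":0.0058,"az":-0.0159},{"x":0.03,"y":0.0108,"az":-0.0318},{"x":0.0454,"y":0.015,"az":-0.0477},{"x":0.0608,"y":0.0184,"az":-0.0637},{"x":0.0766,"y":0.021,"az":-0.0796},{"x":0.0924,"y":0.023,"az":-0.0955},{"x":0.1082,"y":0.024,"az":-0.1114},{"x":0.1242,"y":0.0244,"az":-0.1273},{"x":0.14,"y":0.0238,"az":-0.1432},{"x":0.1558,"y":0.0224,"az":-0.1592}]}}

```text
clock: 7.72
tcp_pos: [0.5075, -0.2408, -0.0169]
ee_rot: [[-0.174, 0.985, 0.0], [0.985, 0.174, -0.0], [-0.0, 0.0, -1.0]]
contact_force: [0.3, -1.9, -1.8]
gripper_width: 0.301
finger_force: 0.9
```

```bash
python3 - <<'E'
from h import *
p,_=snap("top","top7.png"); print(ring(p,box=(300,170,455,245)))
E
```

```text
(array([ 0.49640353, -0.17751709]), np.float64(7.87667989730835), (102.03956604003906, 102.69287109375), np.float64(-11.673869909730847), array([363, 189,  35,  35, 816], dtype=int32))
```

In the tool's units: -0.14 m / 0.5 = -0.28, 0.07 m / 0.5 = 0.14, -0.45 rad / 3.1416 = -0.1432.

Call:
{"name": "steer_hand", "arguments": {"moves": [{"x":0.0148,"y":0.0058,"az":-0.0159},{"x":0.03,"y":0.0108,"az":-0.0318},{"x":0.0454,"y":0.015,"az":-0.0477},{"x":0.0608,"y":0.0184,"az":-0.0637},{"x":0.0766,"y":0.021,"az":-0.0796},{"x":0.0924,"y":0.023,"az":-0.0955},{"x":0.1082,"y":0.024,"az":-0.1114},{"x":0.1242,"y":0.0244,"az":-0.1273},{"x":0.14,"y":0.0238,"az":-0.1432},{"x":0.14,"y":0.0238,"az":-0.1432},{"x":0.11,"y":0.038,"az":-0.1432},{"x":0.086,"y":0.05,"az":-0.1432},{"x":0.086,"y":0.05,"z":-0.12,"az":-0.1432},{"x":0.086,"y":0.05,"z":-0.24,"az":-0.1432},{"x":0.04,"y":0.08,"z":-0.28,"az":-0.1432},{"x":-0.06,"y":0.1,"z":-0.28,"az":-0.1432},{"x":-0.06,"y":0.1,"z":-0.28,"az":-0.1432}]}}

```text
clock: 9.9
tcp_pos: [0.5621, -0.2685, 0.1232]
ee_rot: [[-0.576, 0.818, 0.001], [0.818, 0.576, -0.003], [-0.003, -0.001, -1.0]]
contact_force: [0.4, -0.9, -0.1]
gripper_width: 0.303
finger_force: 0.0
```

```bash
python3 - <<'E'
from h import *
p,_=snap("top","top8.png"); print(ring(p,box=(300,170,455,245)))
s=arm.observe(); R=s["ee_rot"]; print(np.round(s["joints"],3),np.arctan2(R[1][0],R[0][0]),s["tcp_pos"])
E
```

```text
(array([ 0.4701947 , -0.11705851]), np.float64(36.3453483581543), (101.53944396972656, 103.8885498046875), np.float64(33.571431214025594), array([341, 195,  40,  39, 865], dtype=int32))
[ 0.724  0.652 -0.508  1.668  0.38   0.921  0.687] 2.1872488660776312 [ 0.56156064 -0.26529353  0.1228191 ]
```

The ring is at (0.470, -0.117), yaw 36°. The post lies only 9 mm off its axis, so a slight right arc on the back push will correct that. I'll turn the tool round so the wrist camera trails behind, clear of the post, and go behind the back edge.

In the tool's units: 0.172 m / 0.5 = 0.344, 0.14 m / 0.5 = 0.28, -1.588 rad / 3.1416 = -0.5055.

Call:
{"name": "steer_hand", "arguments": {"moves": [{"x":0.04,"y":-0.018,"az":-0.0573},{"x":0.08,"y":-0.036,"az":-0.1146},{"x":0.12,"y":-0.054,"az":-0.1719},{"x":0.16,"y":-0.072,"az":-0.2292},{"x":0.2,"y":-0.09,"az":-0.2865},{"x":0.24,"y":-0.11,"az":-0.3438},{"x":0.28,"y":-0.13,"az":-0.4011},{"x":0.32,"y":-0.146,"az":-0.452},{"x":0.344,"y":-0.159,"az":-0.5055},{"x":0.344,"y":-0.159,"z":0.08,"az":-0.5055},{"x":0.344,"y":-0.159,"z":0.16,"az":-0.5055},{"x":0.344,"y":-0.159,"z":0.16,"az":-0.5055}]}}

```text
clock: 11.45
tcp_pos: [0.3949, -0.1672, 0.0416]
ee_rot: [[-0.802, -0.597, -0.005], [-0.597, 0.802, 0.002], [0.002, 0.005, -1.0]]
contact_force: [0.2, 0.1, 0.1]
gripper_width: 0.302
finger_force: 0.0
```

```bash
python3 - <<'E'
from h import *
p,_=snap("top","top9.png"); print(ring(p,box=(300,150,455,245)))
s=arm.observe(); R=s["ee_rot"]; print(np.round(s["joints"],3),np.degrees(np.arctan2(R[1][0],R[0][0])),s["tcp_pos"])
E
```

```text
(array([ 0.4701947 , -0.11705851]), np.float64(-53.65465164184573), (101.53944396972656, 103.8885498046875), np.float64(-10.167123499109723), array([341, 195,  38,  39, 808], dtype=int32))
[ 0.959  0.632 -0.811  2.172  0.773  0.659  1.807] -143.34872069721743 [ 0.39621262 -0.16764605  0.04298855]
```

In the tool's units: 0.06 m / 0.5 = 0.12, 0.05 m / 0.5 = 0.1.

Call:
{"name": "steer_hand", "arguments": {"moves": [{"y":-0.006,"z":0.06},{"y":-0.006,"z":0.1},{"y":-0.006,"z":0.12},{"y":-0.006,"z":0.12},{"x":-0.02,"y":-0.006,"z":0.12},{"x":-0.036,"y":-0.006,"z":0.12},{"x":-0.05,"y":-0.006,"z":0.12},{"x":-0.056,"y":-0.006,"z":0.12}]}}

```text
clock: 12.5
tcp_pos: [0.4216, -0.1542, -0.0167]
ee_rot: [[-0.803, -0.596, -0.0], [-0.596, 0.803, -0.0], [0.0, -0.0, -1.0]]
contact_force: [-1.9, -3.0, 2.9]
gripper_width: 0.298
finger_force: 1.9
```

Call:
{"name": "steer_hand", "arguments": {"moves": [{"x":-0.016,"az":0.0013},{"x":-0.032,"az":0.0022},{"x":-0.048,"y":0.002,"az":0.0035},{"x":-0.064,"y":0.002,"az":0.0048},{"x":-0.08,"y":0.002,"az":0.0057},{"x":-0.096,"y":0.002,"az":0.007},{"x":-0.112,"y":0.002,"az":0.0083},{"x":-0.128,"y":0.002,"az":0.0092},{"x":-0.144,"y":0.002,"az":0.0105},{"x":-0.16,"y":0.002,"az":0.0115}]}}

```text
clock: 13.75
tcp_pos: [0.4829, -0.1075, -0.0172]
ee_rot: [[-0.825, -0.565, -0.004], [-0.565, 0.825, -0.003], [0.005, 0.0, -1.0]]
contact_force: [-5.1, -3.1, 5.9]
gripper_width: 0.297
finger_force: 3.3
```

```bash
python3 - <<'E'
from h import *
p,_=snap("top","top10.png"); print(ring(p,box=(290,130,405,245)))
a=cv2.resize(p[130:250,270:400],(650,600),interpolation=cv2.INTER_CUBIC)
cv2.imwrite("pics/t10.png",a[:,:,::-1])
E
```

```text
(array([ 0.52372699, -0.03866228]), np.float64(42.619964599609375), (78.0923080444336, 46.47686004638672), np.float64(50.03146592443931), array([327, 185,  22,  25, 285], dtype=int32))
```

View pics/t10.png

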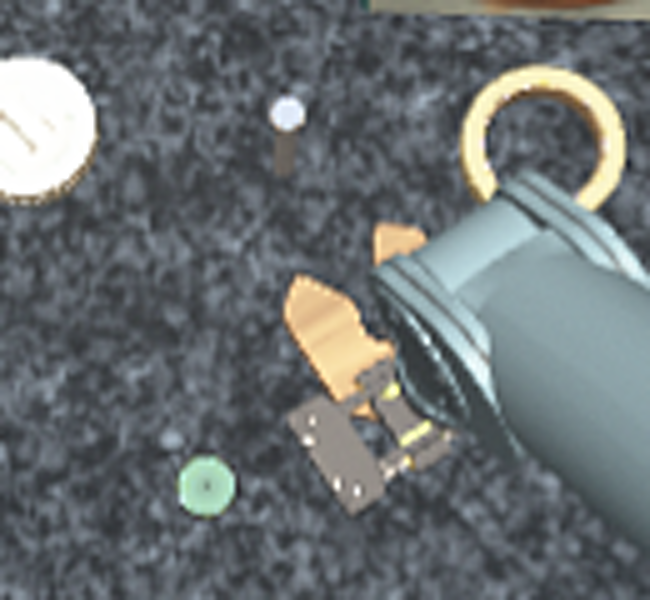

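The prongs are visible either side of the gap. In the crop the inner corners are about (375,228) on the right and (303,276) on the left, with the post's foot near (286,177). I'll check the alignment numerically.

```bash
python3 - <<'E'
from h import *
b=lambda x,y:(270+x/5-.4,130+y/5-.4)
w=unproj("top",[b(375,228),b(303,276)],.02)[:,:2]; m=w.mean(0); e=w[1]-w[0]
yaw=np.degrees(np.arctan2(-e[0],e[1])); print(w,m,np.linalg.norm(e),yaw)
post=np.array([.633,-.008])
for y in (yaw,34.4):
    c,s=np.cos(np.radians(y)),np.sin(np.radians(y)); o=m-.052*np.array([c,s]); r=post-o; print(o,"post in ring:",c*r[0]+s*r[1],-s*r[0]+c*r[1])
s=arm.observe(); print(s["tcp_pos"],s["contact_force"])
E
```

```text
[[ 0.59047874 -0.0657802 ]
 [ 0.55852771 -0.02170608]] [ 0.57450322 -0.04374314] 0.05443708400389019 35.9398090002787
[ 0.53240225 -0.07426376] post in ring: 0.1203398845799592 -0.0053949442305822395
[ 0.53159732 -0.07312143] post in ring: 0.12046017702831338 -0.0035566007514531706
[ 0.4845286  -0.1061309  -0.01702875] [-0.50679826 -1.07971283 -1.02949254]
```

Careful with the scale: shifts go in shares of 50 cm and turns go in shares of pi rad. That gives: -0.088 m / 0.5 = -0.176, -0.008 m / 0.5 = -0.016, 0.05 rad / 3.1416 = 0.0159.

Call:
{"name": "steer_hand", "arguments": {"moves": [{"x":-0.016,"z":-0.004,"az":0.0016},{"x":-0.032,"z":-0.004,"az":0.0032},{"x":-0.048,"y":0.002,"z":-0.004,"az":0.0048},{"x":-0.064,"y":0.002,"z":-0.004,"az":0.0064},{"x":-0.08,"y":0.002,"z":-0.004,"az":0.008},{"x":-0.096,"y":0.002,"z":-0.004,"az":0.0095},{"x":-0.112,"y":0.002,"z":-0.004,"az":0.0111},{"x":-0.128,"y":0.002,"z":-0.004,"az":0.0127},{"x":-0.144,"y":0.002,"z":-0.004,"az":0.0143},{"x":-0.16,"y":0.002,"z":-0.004,"az":0.0159},{"x":-0.176,"y":0.002,"z":-0.004,"az":0.0175}]}}

```text
clock: 15.18
tcp_pos: [0.5572, -0.055, -0.0149]
ee_rot: [[-0.854, -0.52, -0.0], [-0.52, 0.854, 0.0], [0.0, 0.0, -1.0]]
contact_force: [-1.7, -0.8, -2.0]
gripper_width: 0.295
finger_force: 1.0
```

```bash
python3 - <<'E'
from h import *
p,_=snap("top","top11.png")
a=cv2.resize(p[120:240,270:390],(600,600),interpolation=cv2.INTER_CUBIC)
cv2.imwrite("pics/t11.png",a[:,:,::-1]); s=arm.observe(); print(s["tcp_pos"],s["contact_force"],np.round(s["joints"],2))
E
```

```text
[ 0.55839011 -0.05400056 -0.01464061] [-0.70019885 -0.82740174 -1.42336334] [ 0.53  0.86 -0.7   1.86  0.82  0.74  1.48]
```

View pics/t11.png

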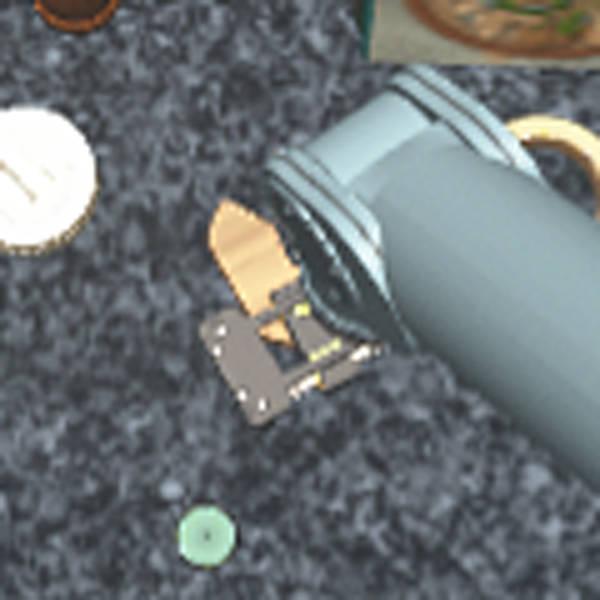

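The left prong is visible with its inner corner near (230,202); the post is hidden under the wrist. I'll check using that corner and the tool yaw of about 31.4°.

```bash
python3 - <<'E'
from h import *
b=lambda x,y:(270+x/5-.4,120+y/5-.4)
w=unproj("top",[b(230,202),b(209,238),b(278,238)],.02)[:,:2]; print(w)
a=np.radians(31.4); c,s=np.cos(a),np.sin(a); o=w[0]-np.array([.052*c-.028*s,.052*s+.028*c])
t=np.array([.5584,-.0540]); o2=t+.0635*np.array([c,s])
for q in (o,o2):
    r=np.array([.633,-.008])-q; print(q,c*r[0]+s*r[1],-s*r[0]+c*r[1])
E
```

```text
[[ 0.63653942  0.02616156]
 [ 0.61286598  0.03851927]
 [ 0.61421907 -0.00461031]]
[ 0.60674305 -0.02483036] 0.0311804240005537 0.0006854438452508216
[ 0.61260048 -0.02091589] 0.024141332541405956 0.0003960181393580526
```

In the tool's units: -0.024 m / 0.5 = -0.048, -0.02 m / 0.5 = -0.04.

Call:
{"name": "steer_hand", "arguments": {"moves": [{"x":-0.01},{"x":-0.02},{"x":-0.03},{"x":-0.04},{"x":-0.048},{"x":-0.048}]}}

```text
clock: 15.98
tcp_pos: [0.5782, -0.0422, -0.0148]
ee_rot: [[-0.854, -0.521, 0.001], [-0.521, 0.854, 0.001], [-0.002, 0.0, -1.0]]
contact_force: [-1.0, -1.2, 0.1]
gripper_width: 0.302
finger_force: 0.4
```

Call:
{"name": "steer_hand", "arguments": {"moves": [{"x":-0.004},{"x":-0.008},{"x":-0.008}]}}

```text
clock: 16.35
tcp_pos: [0.5806, -0.0409, -0.0149]
ee_rot: [[-0.854, -0.52, -0.0], [-0.52, 0.854, -0.0], [0.0, 0.0, -1.0]]
contact_force: [-2.7, -1.6, 1.6]
gripper_width: 0.297
finger_force: 1.8
```

Call:
{"name": "steer_hand", "arguments": {"moves": [{"x":-0.002},{"x":-0.004},{"x":-0.004}]}}

```text
clock: 16.73
tcp_pos: [0.5823, -0.0398, -0.0149]
ee_rot: [[-0.854, -0.52, -0.0], [-0.52, 0.854, -0.0], [0.0, -0.0, -1.0]]
contact_force: [-3.1, -1.4, 2.5]
gripper_width: 0.302
finger_force: 2.1
```

No force jump, so there was no jam. I'll back off, lift and look.

In the tool's units: -0.19 m / 0.5 = -0.38, -0.07 m / 0.5 = -0.14.

Call:
{"name": "steer_hand", "arguments": {"moves": [{"x":0.03},{"x":0.08},{"x":0.16,"z":-0.04},{"x":0.2,"z":-0.14},{"x":0.2,"y":-0.08,"z":-0.26},{"x":0.2,"y":-0.18,"z":-0.32},{"x":0.2,"y":-0.28,"z":-0.32},{"x":0.2,"y":-0.38,"z":-0.32},{"x":0.2,"y":-0.38,"z":-0.32}]}}

```text
clock: 17.85
tcp_pos: [0.5966, -0.2586, 0.1446]
ee_rot: [[-0.857, -0.515, 0.002], [-0.515, 0.857, -0.001], [-0.001, -0.002, -1.0]]
contact_force: [-0.7, 0.5, -0.4]
gripper_width: 0.3
finger_force: 0.0
```

```bash
python3 - <<'E'
from h import *
p,_=snap("top","top12.png"); print(ring(p,box=(290,130,360,200)))
sc,_=arm.get_image("scene")
a=cv2.resize(p[125:235,255:405],(600,440),interpolation=cv2.INTER_CUBIC)
cv2.imwrite("pics/t12.png",a[:,:,::-1])
E
```

```text
(array([ 0.63384723, -0.00674532]), np.float64(32.08097839355469), (102.57649993896484, 103.6635513305664), np.float64(22.533873941762874), array([307, 143,  39,  38, 764], dtype=int32))
```

View pics/t12.png

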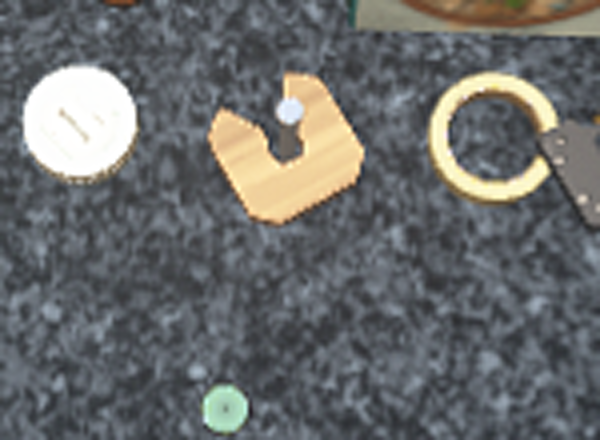

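The post foot sits in the hole, with the ring at (0.634, -0.007) and the post at (0.633, -0.008). The pot, tape and tea light are where they stood, and the gripper is clear.

```bash
python3 -c "
from rig import arm
print(arm.close_job())"
```

```text
the job is handed in; nothing more can be done
None
```

The ring lies flat with the post in its central hole, centred to within about 2 mm. It was pushed and never lifted; the tape roll, pot and tea light look unmoved, the jar was never approached, and the job was handed in at about 18 s with the gripper clear.

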